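# Put the fastener trays back in the touch-latch chest

## Task

Push the front of the chest's lid down so that its spring catch pops it ajar, swing the lid right back and leave it standing open. Then, without dropping them, gently stack the open divided tray on the tray already in the chest, and the flat cover on top of that, cut corners over cut corners, so that each skirt drops fully home over the rim below. Leave the tools and the other things on the bench where they are.

Things in the scene. Friction and masses are not known exactly. Their poses are not given: they have to be found in the camera images.
- chest: Green sheet-steel tray chest screwed to the bench, 178 mm deep (x -103 to +75), 200 mm wide (y), walls 115 mm high. Origin on the bench surface; +x points to its hinged back, -x to its front, z up. The tray well, 126 mm (x) by 182 mm (y), is centred on the origin, its floor 6 mm up, walls 6 mm thick. Between the well and the front wall lies a 28 mm slot with the catch.
- lid_hinge (a point): Middle of the lid's hinge line, which runs along the chest's y axis at chest x = +75, z = 121 mm. Two steel spring arms, 35 mm long, lie on the side walls next to it and stand up to 14 mm above this line once the lid is open.
- chest_lid (a joint): Lid angle, rad: 0 latched, grows as it opens upward, stop at 1.9 (leaning back). Push-to-open: pressing its front bar down 5 to 6 mm (about 3 N, hard stop at -0.034) frees the catch for good; when the hand lifts off, springs raise the lid to about 0.38 and hold it there. Then it swings freely by hand: let go below 1.6 it falls back to ajar, beyond that it falls onto its stop.
- lid_edge (a point): Middle of the lid's front (free) edge, half-way through its thickness. Lid: aluminium frame, clear pane, 178 mm from hinge to front edge, 200 mm wide, 12 mm thick, underside level with the hinge line (6 mm above the walls when latched), 0.4 kg, no handle. The front bar is 40 mm wide; under it, 12 to 20 mm from the edge and within 18 mm of its middle, catch parts hang down 43 mm.
- base_mid (a point): Centre (22 mm above its underside) of the loose tray, 0.8 kg, standing in the chest's well with about 10 mm of play round it; same form and sizes as the tray at tray_mid. x axis along its length towards the short side with the two cut corners (about the chest's +y), z up.
- base_key (a point): Middle of the base tray's short side that lies between the two cut corners, 71 mm from base_mid along its x
- tray_mid (a point): Centre (22 mm above its underside) of the loose open grey tray, about 0.3 kg, 44 mm high: walls 142 x 92 mm outside, 3 mm thick, both corners at its +x end cut by 18 mm. Floor top 13 mm above the underside. Grip: an upright rib 12 mm thick across the middle (along y), from floor to 40 mm above the underside. 38 mm either side of it is clear for fingers, then bolts. x axis to the cut corners, z up.
- tray_key (a point): Middle of the tray's short side between the two cut corners, 71 mm from tray_mid along its x. Its skirt flares to 156 x 106 mm and reaches 10 mm below the floor; stacked, it fits over the rim of a like tray with 1.5 mm of play each side (4 mm at its mouth) until the floor rests on that rim: 34 mm higher than the tray below. The wrong way round it cannot go home.
- cover_mid (a point): Centre (21 mm above its underside) of the flat grey cover, about 0.16 kg: a 4 mm plate 142 x 92 mm with the tray's cut corners and skirt, no side walls. Plate top 14 mm above the underside; a grip bar 12 mm thick, 70 mm long stands across its middle (along y) up to 42 mm. x axis to the cut corners, z up. Stacked, its underside is 34 mm above that of the tray below.
- cover_key (a point): Middle of the cover's short side that lies between the two cut corners, 71 mm from cover_mid along its x
- can_mid (a point): Bystander: spray can, 66 mm across, 200 mm high, standing; its centre
- jar_mid (a point): Bystander: glass jar with a steel lid, 72 mm across, 100 mm high, standing; its centre
- tape_mid (a point): Bystander: roll of tape, 100 mm across, 48 mm high, lying flat; its centre
- screw_box_mid (a point): Bystander: cardboard box of screws, 100 x 70 x 60 mm high; its centre
- screwdriver: Bystander: screwdriver lying flat, 200 mm long, under 40 mm high; its own x axis runs along it from handle to head
- hammer: Bystander: hammer lying flat, 280 mm long, under 40 mm high; its own x axis runs along it from handle to head
- wrench: Bystander: wrench lying flat, 200 mm long, under 20 mm high; its own x axis runs along it from handle to head

How it is judged:
On the way, in this order (a step that is already met when the one before it is completed fails the run):
1. the catch is pushed and the lid has popped ajar (value of joint chest_lid above 0.2 rad), for 0.2 s.
2. the lid is swung back past upright (value of joint chest_lid above 1.6 rad), for 0.2 s.
3. the divided tray is home on the tray in the chest (z of tray_mid in the frame of base_mid between 0.031 and 0.0365 m and horizontal distance between tray_mid and base_mid below 0.005 m and horizontal distance between tray_key and base_key below 0.007 m), for 0.2 s.
4. the cover is home on the divided tray (z of cover_mid in the frame of tray_mid between 0.03 and 0.0355 m and horizontal distance between cover_mid and tray_mid below 0.005 m and horizontal distance between cover_key and tray_key below 0.007 m), for 0.2 s.
At the end, for the whole second after the job is handed in: Lid open past 1.6 rad; base tray flat in its well; the divided tray home on it and the cover home on that, cut corners over cut corners: each 34 mm above the one below within 2.5 mm, centred to 5 mm, cut ends together to 7 mm; level, released, at rest (all of step 3 and all of step 4 and value of joint chest_lid above 1.6 rad and angle between cover_mid's own z axis and vertical below 0.04 rad and angle between base_mid's own z axis and vertical below 0.03 rad and horizontal distance between base_mid and chest below 0.018 m and height (world z) of base_mid below 0.031 m and linear speed of each of tray, cover below 0.02 m/s); the robot touches nothing.
It fails at once if the divided tray or the cover is dropped (falls free faster than 0.4 m/s, about 8 mm) ((linear speed of tray above 0.4 m/s and contact force between the fingers and tray below 0.05 N) or (linear speed of cover above 0.4 m/s and contact force between the fingers and cover below 0.05 N)).
It fails at once if the divided tray or the cover is slammed down on what is below it (over 45 N) (contact force between tray and base above 45 N or contact force between cover and tray above 45 N).
It fails at once if a bystander is moved by more than 30 mm (distance of any of can_mid, jar_mid, tape_mid, screw_box_mid, screwdriver, hammer, wrench from where it was at the start of the episode above 0.03 m).
It also fails if it takes over 72 s, if anything falls off the work surface, if the arm or the gripper's body presses on something with over 40 N, if the wrist force passes 120 N, or if a joint passes its speed limit or range.

## Robot

A 6-joint arm with a two-finger parallel gripper is mounted at the origin on the work surface. World frame = base frame: x ahead of the robot, y to its left, z up, the work surface at z = 0. Lengths are in m, angles in rad, forces in N, time in s.
With the tool pointing down it reaches from about 0.375 to 0.9 m from the base axis. Payload 3.1 kg.
Tool frame: the origin (TCP) lies midway between the tips of the shut fingers; the grasp point (between the pads) lies 19 mm behind it (pinch_z is the distance from the TCP to the grasp point, in m); z points along the fingers, y is the line along which they close (so a half turn about z gives the same grasp; the last joint's range is limited). The gripper opens to 85 mm and grips with 20 to 120 N. Pads are 22 mm wide; open, the fingers measure 114 mm over their backs; the gripper's body (76 mm by 85 mm) begins 54 mm behind the grasp point. The pads swing forward as they close: fully open they stand 13 mm farther back than shut.
Start: joints at [0.942, 0.527, 1.433, -0, 1.181, -0.178], TCP at [0.272, 0.563, 0.231] pointing down, gripper open.
Joint ranges: [-3.08, 3.08], [-0.75, 2.2], [0.22, 2.44], [-1.43, 4.57], [0, 2.65], [-2.85, 2.85]. Speed limits (rad/s): [2.79, 2.79, 3.14, 3.14, 3.14, 3.14].

## Interface

Orientations are given as a unit quaternion [x, y, z, w].
In Python, from station import sense, snapshot, camera_params, sign_off, pinch_z gives the robot as it stands. The module is installed in compiled form; this text tells all that it offers.
- The arm moves only by the shell command python3 -m handwheel 'ROWS' [FORCE]. ROWS is JSON, a list that holds one entry, the list of rows, each a list of 7 numbers: the turn, a rotation vector about the tool's x, y, z in degrees, then the shift along the tool's x, y, z in m, then the opening, from 0 (shut) to 1 (fully open). A call has 1 to 20 rows; each row shifts and turns the commanded pose from where the row before left it, along the tool's axes as they then stand; what a row does not reach is not made up. A row lasts 1/8 s, in which the tool goes at most 62.5 mm and 10.7 degrees, less where a joint would pass 70% of its speed; a pose out of reach is approached as far as the arm can. A call with a gripper value outside its range is refused whole. The fingers move at their own pace and stop on an object; FORCE is the grip in N (left out, the last holds). Time passes only in rows, so rows that do not move let the fingers close. It gives the time, the measured TCP pose, the force, the opening and the grip force at its end, in the units of the state.
- sense(): the state, without advancing time (a new reading comes with each control period).
- snapshot(name): name is "scene" or "top" or "wrist"; returns the picture (420x560x3 uint8, red, green, blue); there is no depth.
- camera_params(name): a dict with "fx", "fy", "cx", "cy" (pixels), "k1" (the pictures are not rectified: a ray, as slopes to the right and down, at radius r is drawn at 1 + k1 r^2 times it, then the intrinsics apply), "world_to_cam" (4x4, takes a point from world to camera coordinates); the wrist camera has in their place "mount" (4x4, takes a point from camera to tool coordinates, whose origin is the TCP and whose axes are the flange's). Camera axes: x right, y down, z forward; pixel columns grow to the right and rows downward; lengths in m; the calibration is good to about 2 mm. A picture is of the moment at which its call begins: read the wrist's pose just before it. camera_params takes no time and is no camera call.
- sign_off(): hands the job in; it is judged then, once.
The state is a dict: "t": time; "q": joint angles; "qd": joint speeds; "tau": joint torques, N m; "tcp_pos": TCP position; "tool_rot": TCP orientation; "force": force on the tool from outside, world axes, zero at the start; "ft_torque": the same for the moment, N m; "finger_gap": opening from 0.0 (shut) to 1.0 (fully open); "gripper_force": force on a finger pad.
Only numpy, scipy, OpenCV 4.12 (cv2) and the standard library are available. Lean on these libraries where they do the work, as an engineer would, in place of code of your own. Each camera call takes 0.05 s, during which the arm holds its last target. There are 200 camera calls.

## Working session

There is one attempt and no reset: what is moved stays moved. The work goes in short steps, Python scripts to look and compute and a shell command to move; the robot and the scene stay as the last step left them, time stands still between calls to the robot, and variables do not carry over. Pictures are saved under pics/ and viewed, at most 10 in all, crops included, and the job is handed in when it is done.

```bash
mkdir -p pics; cat > h.py <<'E'
import numpy as np,cv2
from station import *
def save(n,f):
    s=sense(); im=snapshot(n); cv2.imwrite('pics/'+f,im[:,:,::-1]); return s
E
python3 - <<'E'
from h import *
s=save('scene','s0.png'); save('top','t0.png')
print(s); 
for n in('scene','top','wrist'): print(n,camera_params(n))
print(pinch_z)
E
```

```text
{'t': 0.0, 'q': array([ 9.41520709e-01,  5.28444294e-01,  1.43390121e+00, -3.89510624e-06,
        1.18139841e+00, -1.78518721e-01]), 'qd': array([ 1.00078835e-03,  1.01684795e-03,  6.34553512e-04, -5.36811089e-05,
        5.89781386e-04,  3.63003233e-04]), 'tau': array([-9.13652057e-04, -4.42356026e+01, -1.78020000e+01, -1.56260639e-04,
        8.33302183e-03,  4.29757989e-06]), 'tcp_pos': array([0.2718371 , 0.56199392, 0.2303474 ]), 'tool_rot': array([ 2.23474403e-01,  9.74709205e-01, -9.89791190e-04, -4.21072887e-04]), 'force': array([-0.0774825 ,  0.36848563,  0.66712127]), 'ft_torque': array([ 0.00107959, -0.01081947, -0.0293778 ]), 'gripper_force': 0.0, 'finger_gap': 0.9990875798592707}
scene {'fx': 488.4350236531222, 'fy': 488.4350236531222, 'cx': 273.91602851215816, 'cy': 208.30801533996217, 'k1': -0.02009580568273453, 'world_to_cam': array([[ 0.70838298,  0.70576154, -0.00970536, -0.35492124],
       [ 0.47259598, -0.4844748 , -0.73616385, -0.21674581],
       [-0.52425813,  0.51689923, -0.67673377,  2.00828059],
       [ 0.        ,  0.        ,  0.        ,  1.        ]])}
[... 290 characters left out ...]
49e-01,
         5.88509292e-01],
       [ 1.34186009e-01, -3.14627637e-02, -9.90456566e-01,
         1.17159178e+00],
       [ 0.00000000e+00,  0.00000000e+00,  0.00000000e+00,
         1.00000000e+00]])}
wrist {'fx': 304.3011142312098, 'fy': 304.3011142312098, 'cx': 284.09653883740964, 'cy': 210.8813186304475, 'k1': -0.055697310111658765, 'mount': array([[ 1.07332431e-03, -9.53444479e-01, -3.01566699e-01,
         7.65060898e-02],
       [ 9.99998704e-01,  1.38514889e-03, -8.20182214e-04,
         3.37420711e-04],
       [ 1.19971298e-03, -3.01565428e-01,  9.53444730e-01,
        -1.41967509e-01],
       [ 0.00000000e+00,  0.00000000e+00,  0.00000000e+00,
         1.00000000e+00]])}
0.0187
```

View pics/t0.png

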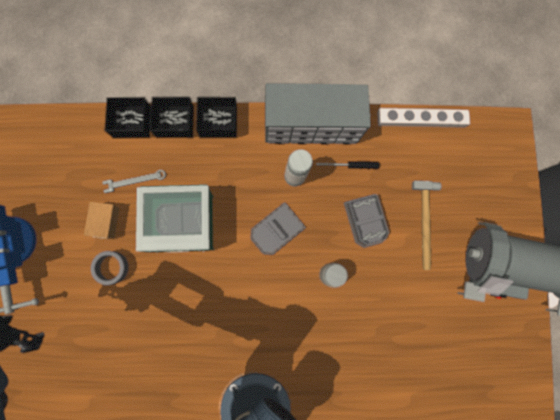

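View pics/s0.png

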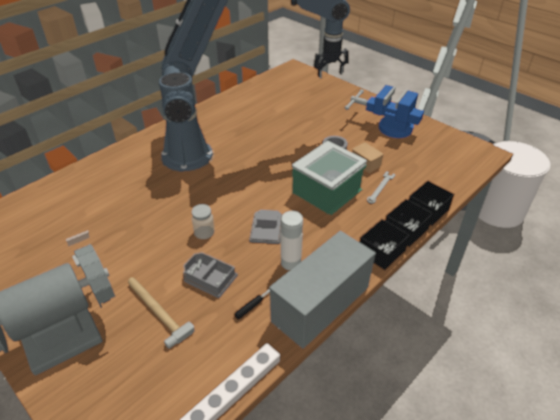

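```bash
cat >> h.py <<'E'
def cam(n,s=None):
    p=camera_params(n); K=np.array([[p['fx'],0,p['cx']],[0,p['fy'],p['cy']],[0,0,1.]]); d=np.array([p['k1'],0,0,0,0])
    if n=='wrist':
        from scipy.spatial.transform import Rotation as R
        T=np.eye(4);T[:3,:3]=R.from_quat(s['tool_rot']).as_matrix();T[:3,3]=s['tcp_pos']
        W=np.linalg.inv(T@p['mount'])
    else: W=p['world_to_cam']
    return K,d,W
def back(n,px,z,s=None):
    K,d,W=cam(n,s); u=cv2.undistortPoints(np.array(px,float).reshape(-1,1,2),K,d).reshape(-1,2)
    C=np.linalg.inv(W); r=np.c_[u,np.ones(len(u))]@C[:3,:3].T; o=C[:3,3]
    return o+r*((np.asarray(z)-o[2])/r[:,2])[:,None]
def proj(n,P,s=None):
    K,d,W=cam(n,s); return cv2.projectPoints(np.array(P,float).reshape(-1,1,3),cv2.Rodrigues(W[:3,:3])[0],W[:3,3],K,d)[0].reshape(-1,2)
E
python3 - <<'E'
import cv2,numpy as np
t=cv2.imread('pics/t0.png');s=cv2.imread('pics/s0.png')
f=lambda im,x,y:cv2.resize(im[y:y+75,x:x+100],(400,300),interpolation=cv2.INTER_CUBIC)
cv2.imwrite('pics/c1.png',np.vstack([np.hstack([f(t,125,180),f(t,235,190)]),np.hstack([f(t,320,180),f(s,285,138)])]))
E
```

```text
(no output)
```

View pics/c1.png

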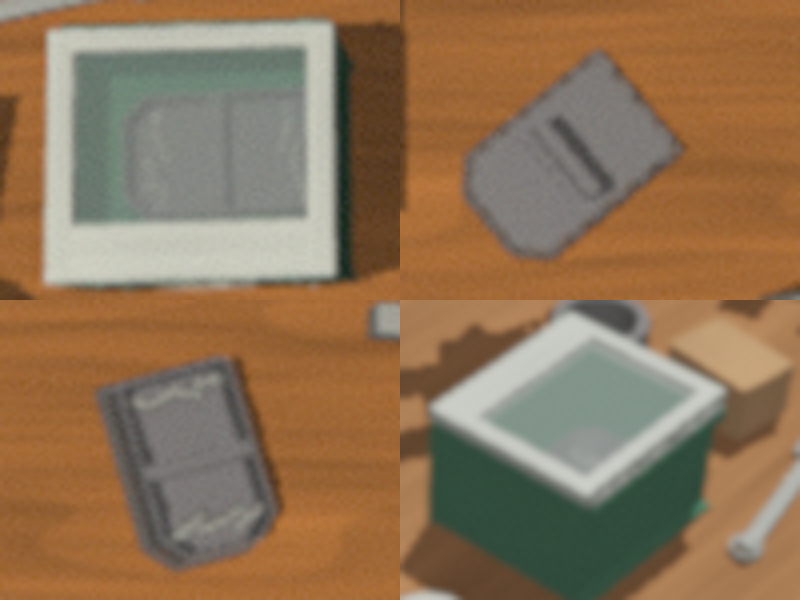

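```bash
cat > m.py <<'E'
from h import *
def c(px,ox,oy): return np.array(px,float)/4+[ox,oy]
L=back('top',c([(47,30),(335,22),(335,278),(43,283)],125,180),.133)
print('lid',L.round(4)); print([np.linalg.norm(L[i]-L[(i+1)%4]).round(3) for i in range(4)])
f=(L[2]+L[3])/2;b=(L[0]+L[1])/2; print('front',f,'hinge',b,'yaw',np.degrees(np.arctan2(*(b-f)[1::-1])),np.degrees(np.arctan2(-(L[0]-L[1])[0],(L[0]-L[1])[1])))
for n,pts,o,z in(('cover',[(283,150),(200,48),(90,222)],(235,190),.005),('tray',[(97,88),(235,58),(225,253)],(320,180),.02)):
    P=back('top',c(pts,*o),z); m=(P[0]+P[1])/2; print(n,'ctr',(m+P[2])/2,'len',np.linalg.norm(m-P[2]),'wid',np.linalg.norm(P[0]-P[1]),'yaw',np.degrees(np.arctan2(*(P[2]-m)[1::-1])))
print('can jar',back('top',[(300,162),(334,273)],[.2,.1]))
s=sense();from scipy.spatial.transform import Rotation as R
print(R.from_quat(s['tool_rot']).as_matrix().round(3))
E
python3 m.py
```

```text
lid [[0.6409 0.33   0.133 ]
 [0.6464 0.1272 0.133 ]
 [0.4672 0.1243 0.133 ]
 [0.4637 0.3257 0.133 ]]
[np.float64(0.203), np.float64(0.179), np.float64(0.201), np.float64(0.177)]
front [0.46543054 0.22501486 0.133     ] hinge [0.6436876  0.22862487 0.133     ] yaw 1.1601804687640198 1.5601322635964008
cover ctr [ 0.53165607 -0.0678859   0.005     ] len 0.15178803123109652 wid 0.10263459575089584 yaw 128.98169550444294
tray ctr [ 0.55880723 -0.35469775  0.02      ] len 0.14673549579127185 wid 0.11295376983944803 yaw -163.68129415260805
can jar [[ 0.69749794 -0.12413546  0.2       ]
 [ 0.40046216 -0.22687335  0.1       ]]
[[-0.9    0.436 -0.001]
 [ 0.436  0.9   -0.002]
 [ 0.    -0.002 -1.   ]]
```

```bash
python3 -m handwheel '[[[0,0,-9,0,0,0,0],[0,0,-9,0,0,0,0],[0,0,-9,0,0,0,0],[0,0,0,-0.025,-0.0425,0.007,0],[0,0,0,-0.025,-0.0425,0.007,0],[0,0,0,-0.025,-0.0425,0.007,0],[0,0,0,-0.025,-0.0425,0.007,0],[0,0,0,-0.025,-0.0425,0.007,0],[0,0,0,-0.025,-0.0425,0.007,0],[0,0,0,-0.025,-0.0425,0.007,0],[0,0,0,-0.025,-0.0425,0.007,0],[0,0,0,0,0,0,0]]]'
```

```text
t: 1.6
tcp_pos: [0.4808, 0.224, 0.1746]
tool_rot: [-0.008, 1.0, -0.0, -0.0]
force: [-0.7, 0.7, 0.3]
finger_gap: 0.0
gripper_force: 0.0
```

```bash
python3 -m handwheel '[[[0,0,0,0,0,0.02,0],[0,0,0,0,0,0.018,0],[0,0,0,0,0,0.004,0],[0,0,0,0,0,0.003,0],[0,0,0,0,0,0.002,0],[0,0,0,0,0,0.001,0],[0,0,0,0,0,0,0]]]'
```

```text
t: 2.48
tcp_pos: [0.4793, 0.227, 0.1276]
tool_rot: [-0.01, 1.0, 0.0, 0.0]
force: [-1.0, 0.8, 3.0]
finger_gap: -0.002
gripper_force: 1.3
```

```bash
python3 -m handwheel '[[[0,0,0,0,0,0.002,0],[0,0,0,0,0,0.001,0],[0,0,0,0,0,0,0]]]'; python3 -m handwheel '[[[0,0,0,0,0,-0.03,0],[0,0,0,0,0,-0.03,0],[0,0,0,0.03,0.01,-0.03,0],[0,0,0,0.04,0.02,-0.03,0],[0,0,0,0.03,0.02,0,0],[0,0,0,0,0,0,0]]]'; python3 - <<'E'
from h import *
save('scene','s1.png')
im=cv2.imread('pics/s1.png')[60:240,230:470]; cv2.imwrite('pics/s1c.png',cv2.resize(im,None,fx=3,fy=3))
E
```

```text
t: 2.85
tcp_pos: [0.4794, 0.227, 0.1273]
tool_rot: [-0.01, 1.0, 0.0, 0.001]
force: [-6.2, 0.4, 21.8]
finger_gap: 0.0
gripper_force: 11.0
t: 3.6
tcp_pos: [0.3767, 0.2753, 0.2448]
tool_rot: [-0.012, 1.0, 0.0, 0.001]
force: [0.2, 0.0, -0.3]
finger_gap: -0.005
gripper_force: 0.0
```

View pics/s1c.png

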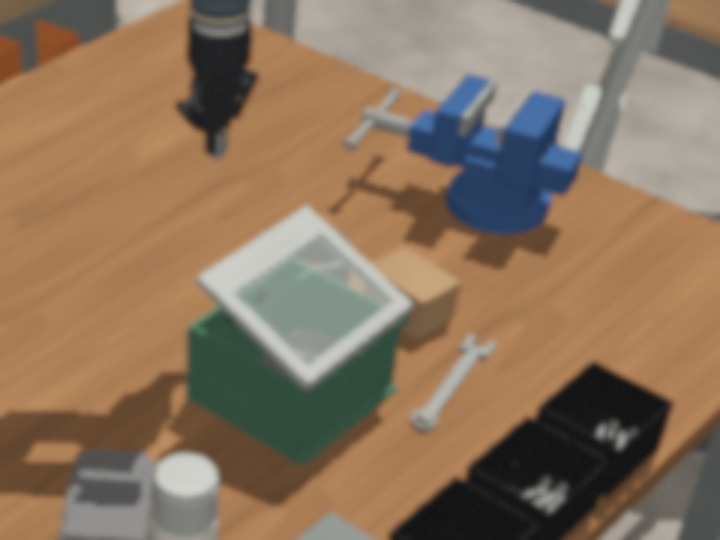

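```bash
python3 -m handwheel '[[[0,-10,0,0,0,0,0],[0,-10,0,0,0,0,0],[0,-10,0,0,0,0,0],[0,-10,0,0,0,0,0],[0,0,0,0,0,0,0]]]'
```

```text
t: 4.28
tcp_pos: [0.3824, 0.2638, 0.2427]
tool_rot: [-0.002, 0.961, -0.017, 0.276]
force: [0.1, 0.5, -0.2]
finger_gap: -0.0
gripper_force: 0.0
```

```bash
python3 -m handwheel '[[[0,0,0,-0.013,0.006,0.026,0],[0,0,0,-0.013,0.006,0.026,0],[0,-8,0,0,0,0,0],[0,0,0,0,0,0,0]]]'
```

```text
t: 4.78
tcp_pos: [0.4341, 0.2705, 0.2132]
tool_rot: [0.001, 0.952, -0.025, 0.305]
force: [0.1, 0.5, -0.2]
finger_gap: -0.002
gripper_force: 0.0
```

```bash
python3 -m handwheel '[[[0,0,0,-0.001,0.002,0.023,0],[0,0,0,-0.001,0.002,0.022,0],[0,0,0,-0.001,0,0.022,0],[0,0,0,0,0,0,0]]]'; python3 - <<'E'
from h import *
from scipy.spatial.transform import Rotation as R
s=sense();M=R.from_quat(s['tool_rot']).as_matrix();print(M.round(2)); d=M[:,2];n=-M[:,0]
H=np.array([.6437,s['tcp_pos'][1],.121]);p=s['tcp_pos']
for t in [.38,.5,.65,.8,.95,1.1,1.25,1.4,1.55,1.65,1.75]:
    u=np.array([-np.cos(t),0,np.sin(t)])
    q=H+.178*u+.02*d-.011*n if t<.96 else H+.158*u-.011*n
    print(t,q.round(3),(M.T@(q-p)).round(4)); p=q
E
```

```text
t: 5.28
tcp_pos: [0.4769, 0.272, 0.162]
tool_rot: [0.002, 0.952, -0.025, 0.305]
force: [-0.1, -0.1, 0.2]
finger_gap: 0.0
gripper_force: 0.0
[[-0.81  0.02  0.58]
 [-0.01  1.   -0.05]
 [-0.58 -0.05 -0.81]]
0.38 [0.481 0.271 0.164] [-0.0048 -0.0011  0.0005]
0.5 [0.49  0.271 0.184] [-0.0186 -0.0007 -0.0104]
0.65 [0.505 0.271 0.206] [-0.0248 -0.0007 -0.0098]
0.8 [0.522 0.271 0.226] [-0.026  -0.0006 -0.0059]
0.95 [0.543 0.271 0.243] [-0.0266 -0.0004 -0.002 ]
1.1 [0.563 0.272 0.255] [-0.0236  0.0008  0.0017]
1.25 [0.585 0.272 0.265] [-0.0231  0.      0.0053]
1.4 [0.608 0.272 0.27 ] [-0.022   0.0002  0.0087]
1.55 [0.631 0.272 0.273] [-0.0205  0.0004  0.0118]
1.65 [0.647 0.272 0.272] [-0.0126  0.0003  0.0095]
1.75 [0.663 0.272 0.27 ] [-0.0116  0.0004  0.0108]
```

```bash
python3 -m handwheel '[[[0,0,0,-0.005,0,0,0],[0,0,0,-0.009,0,-0.005,0],[0,0,0,-0.009,0,-0.005,0],[0,0,0,-0.0125,0,-0.005,0],[0,0,0,-0.0125,0,-0.005,0],[0,0,0,-0.013,0,-0.003,0],[0,0,0,-0.013,0,-0.003,0],[0,0,0,-0.013,0,-0.001,0],[0,0,0,-0.013,0,-0.001,0]]]'
```

```text
t: 6.4
tcp_pos: [0.5392, 0.2748, 0.2441]
tool_rot: [0.002, 0.952, -0.024, 0.305]
force: [-0.2, 0.2, -2.3]
finger_gap: -0.005
gripper_force: 0.6
```

Force of −2.3 N shows the lid bearing on the finger; continue round.

```bash
python3 -m handwheel '[[[0,0,0,-0.014,0,0.001,0],[0,0,0,-0.012,0,0.001,0],[0,0,0,-0.012,0,0.003,0],[0,0,0,-0.0115,0,0.003,0],[0,0,0,-0.011,0,0.004,0],[0,0,0,-0.011,0,0.0045,0],[0,0,0,-0.0105,0,0.006,0],[0,0,0,-0.0105,0,0.006,0],[0,0,0,-0.0125,0,0.0095,0],[0,0,0,-0.012,0,0.011,0],[0,0,0,-0.008,0,0.006,0],[0,0,0,0,0,0,0],[0,0,0,0,0,0,0]]]'; python3 - <<'E'
from h import *
save('scene','s2.png')
im=cv2.imread('pics/s2.png')[60:240,230:470]; cv2.imwrite('pics/s2c.png',cv2.resize(im,None,fx=2.5,fy=2.5))
E
```

```text
t: 8.02
tcp_pos: [0.6735, 0.2736, 0.271]
tool_rot: [0.002, 0.952, -0.025, 0.305]
force: [-0.5, 0.5, -0.4]
finger_gap: 0.001
gripper_force: 0.0
```

View pics/s2c.png

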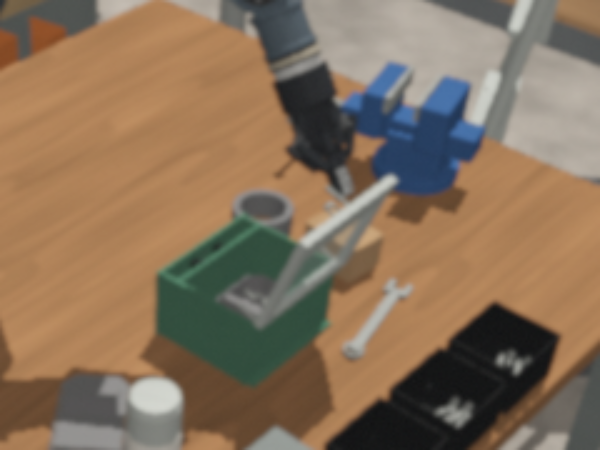

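```bash
python3 -m handwheel '[[[0,0,0,0.04,-0.02,-0.03,0],[0,0,0,0.04,-0.02,-0.03,0],[0,10,0,0,0,0,0],[0,10,0,0,0,0,0],[0,10,0,0,0,0,0],[2.9,5.5,0,0,0,0,0.5],[0,0,0,0,0,0,0.5],[0,0,0,0,0,0,0.5]]]' 40;  python3 - <<'E'
from h import *
s=save('wrist','w1.png'); print(s['tcp_pos'],s['tool_rot'],s['finger_gap'])
im=cv2.imread('pics/w1.png'); cv2.imwrite('pics/w1c.png',cv2.resize(im,(800,600),interpolation=cv2.INTER_CUBIC))
E
```

```text
t: 9.07
tcp_pos: [0.572, 0.2358, 0.275]
tool_rot: [0.01, 0.999, -0.048, 0.0]
force: [-0.9, -0.2, -0.5]
finger_gap: 0.499
gripper_force: 0.0
[0.57200326 0.23575474 0.27495435] [ 9.97933382e-03  9.98798424e-01 -4.79790317e-02  3.66766122e-04] 0.49852472146093757
```

View pics/w1c.png

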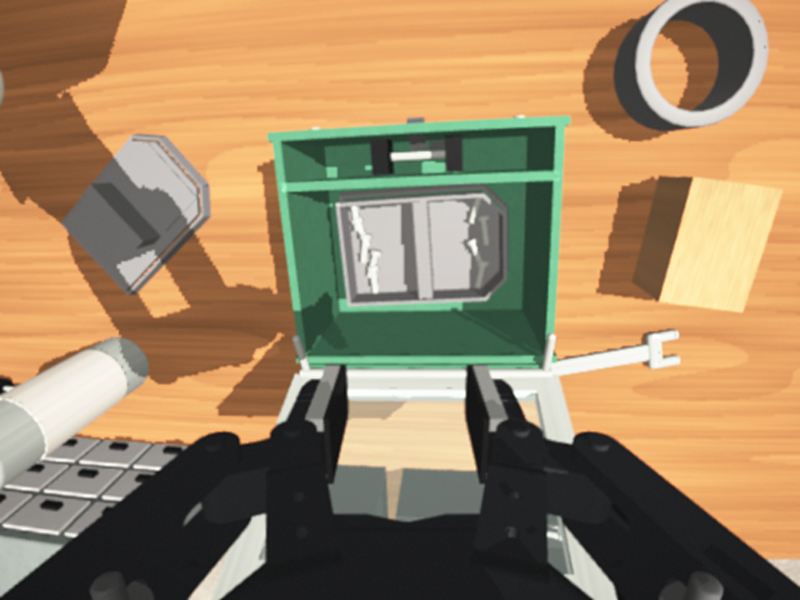

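```bash
cat >> h.py <<'E'
from scipy.optimize import least_squares
def fit(n,px,loc,z,p0,s=None):
    """px full-image pixels, loc local xy (m), z height(s); returns x,y,yaw(deg), residuals px"""
    loc=np.array(loc);z=np.broadcast_to(z,len(loc));px=np.array(px,float)
    def P(p): c,t=np.cos(p[2]),np.sin(p[2]); return np.c_[p[0]+c*loc[:,0]-t*loc[:,1],p[1]+t*loc[:,0]+c*loc[:,1],z]
    r=least_squares(lambda p:(proj(n,P(p),s)-px).ravel(),[p0[0],p0[1],np.radians(p0[2])],loss='soft_l1')
    return r.x[:2].round(4),np.degrees(r.x[2]).round(2),(proj(n,P(r.x),s)-px).round(1).tolist()
RIM=np.array([(-71,46),(-71,-46),(53,46),(71,28),(71,-28),(53,-46)])/1000
E
python3 - <<'E'
from h import *
s=dict(tcp_pos=np.array([0.57200326,0.23575474,0.27495435]),tool_rot=np.array([ 9.97933382e-03,9.98798424e-01,-4.79790317e-02,3.66766122e-04]))
k=.7
print(fit('wrist',k*np.array([(337,200),(347,306),(484,187),(507,210),(507,275),(488,300)]),RIM,.05,(.56,.22,91),s))
print(fit('wrist',k*np.array([(270,136),(569,119),(553,364),(305,366)]),[(-.103,-.1),(-.103,.1),(.075,.1),(.075,-.1)],.115,(.56,.22,1),s))
im=cv2.imread('pics/w1.png')[115:230,225:375]; cv2.imwrite('pics/b.png',cv2.resize(im,(780,598),interpolation=cv2.INTER_CUBIC))
E
```

```text
(array([0.5647, 0.2288]), np.float64(93.62), [[-1.2, 0.3], [0.8, -1.3], [0.0, 1.3], [-0.0, -0.1], [0.7, 0.7], [-0.5, -1.9]])
(array([0.574 , 0.2298]), np.float64(1.62), [[-2.4, -0.6], [1.0, -0.8], [2.1, 6.2], [-5.3, 4.6]])
```

View pics/b.png

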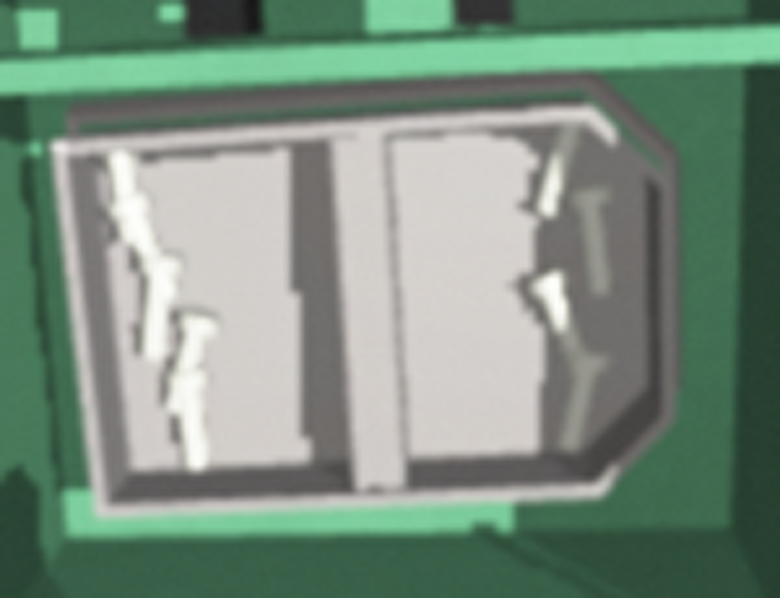

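```bash
python3 - <<'E'
from h import *
s=dict(tcp_pos=np.array([0.57200326,0.23575474,0.27495435]),tool_rot=np.array([ 9.97933382e-03,9.98798424e-01,-4.79790317e-02,3.66766122e-04]))
px=np.array([(53,143),(98,517),(592,104),(664,168),(664,415),(605,494),(358,133),(381,491)])/5.2+[225,115]
print(fit('wrist',px,np.r_[RIM,[(0,.043),(0,-.043)]],np.r_[np.full(6,.05),.046,.046],(.56,.22,91),s))
E
```

```text
(array([0.5672, 0.2284]), np.float64(93.7), [[-0.7, 0.0], [-0.2, 0.4], [-0.4, -0.6], [1.8, 1.6], [2.6, 0.4], [-0.5, -0.1], [-0.4, -0.4], [0.2, -0.6]])
```

```bash
python3 -m handwheel '[[[-5.5,0,0,0,0,0,0.5],[0,0,0,0,-0.053,0,0.5],[0,0,0,0,-0.053,0,0.5],[0,0,0,0,-0.053,0,0.5],[0,0,0,0,-0.053,0,0.5],[0,0,0,0,-0.053,0,0.5],[0,0,0,0,-0.053,0,0.5],[0,0,0,0,-0.053,0,0.5],[0,0,0,0,-0.053,0,0.5],[0,0,0,0,-0.053,0,0.5],[0,0,0,0,-0.053,0,0.5],[0,0,0,0,-0.053,0,0.5],[0,0,10.4,0,0,0,0.5],[0,0,10.4,0,0,0,0.5],[0,0,10.4,0,0,0,0.5],[0,0,10.4,0,0,0,0.5],[0,0,10.4,0,0,0,0.5],[0,0,10.4,0,0,0,0.5],[0,0,10.4,0,0,0,0.5],[0,0,0,0,0,0,0.5]]]';  python3 - <<'E'
from h import *
s=save('wrist','w2.png'); print(s['tcp_pos'],s['tool_rot'],s['q'])
print(proj('wrist',[(.559,-.355,.044)],s))
im=cv2.imread('pics/w2.png'); cv2.imwrite('pics/w2c.png',cv2.resize(im,(800,600),interpolation=cv2.INTER_CUBIC))
E
```

```text
t: 11.62
tcp_pos: [0.5606, -0.3463, 0.2757]
tool_rot: [0.601, 0.799, 0.001, 0.001]
force: [-0.2, -0.3, -0.2]
finger_gap: 0.5
gripper_force: 0.0
[ 0.56057035 -0.34630026  0.27571174] [6.00705764e-01 7.99469356e-01 6.16282631e-04 9.76846595e-04] [-0.7232778   0.53191588  1.2919808   0.00142889  1.31584574 -1.005665  ]
[[280.26318514 185.11961069]]
```

View pics/w2c.png

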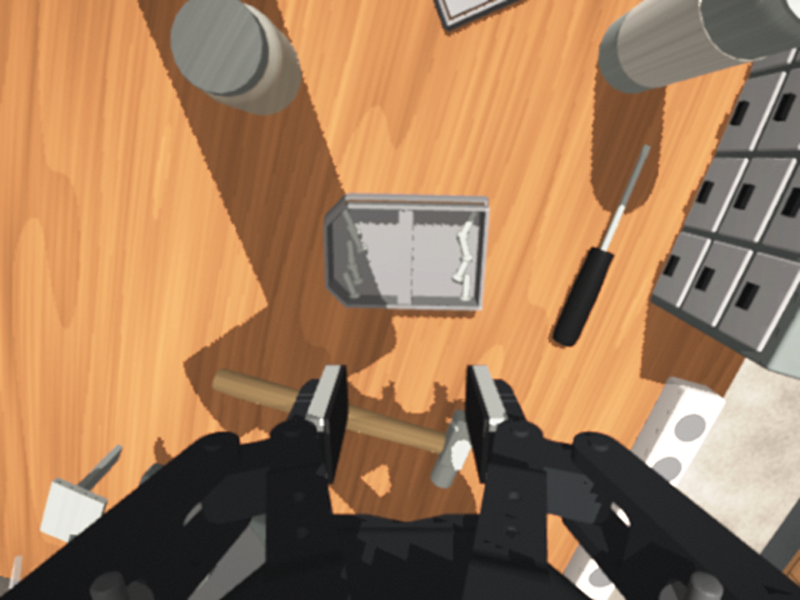

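```bash
python3 - <<'E'
from h import *
s=sense();k=.7
px=k*np.array([(481,308),(487,207),(348,306),(355,207),(405,211),(406,305)])
print(fit('wrist',px,np.r_[RIM[[0,1,2,5]],[(0,-.043),(0,.043)]],np.r_[np.full(4,.044),.04,.04],(.559,-.355,-164),s))
# automated: skirt silhouette vs wood by colour saturation
im=cv2.imread('pics/w2.png')[125:230,215:355]; hsv=cv2.cvtColor(im,cv2.COLOR_BGR2HSV)
m=(hsv[:,:,1]<60).astype(np.uint8); c=max(cv2.findContours(m,0,2)[0],key=cv2.contourArea)
print('silhouette',cv2.boundingRect(c),cv2.approxPolyDP(c,3,True).reshape(-1,2)+[215,125])
K=np.array([(-78,53),(-78,-53),(78,-30),(78,30)])/1000
E
```

```text
(array([ 0.5622, -0.3499]), np.float64(-163.72), [[1.7, 1.0], [1.5, -0.3], [-0.7, 2.5], [-8.6, -0.3], [0.2, -1.0], [-0.4, -0.0]])
silhouette (12, 11, 115, 81) [[229 149]
 [228 200]
 [242 214]
 [336 216]
 [340 138]
 [242 136]]
```

```bash
python3 - <<'E'
from h import *
from scipy.spatial.transform import Rotation as R
s=sense()
px=[(340,138),(242,136),(229,149),(336,216),(242,214),(405*.7,211*.7),(406*.7,305*.7)]
x,y,r=fit('wrist',px,np.array([(-78,-53),(55.9,-53),(78,-30.9),(-71,46),(53,46),(0,-43),(0,43)])/1000,[0,0,0,.044,.044,.04,.04],(.559,-.355,-164),s)
print(x,y,r); M=R.from_quat(s['tool_rot']).as_matrix(); print('psi',np.degrees(np.arctan2(M[1,1],M[0,1])),'shift',M.T@(np.r_[x,.016]-s['tcp_pos']))
E
```

```text
[ 0.5613 -0.3498] -164.94 [[2.0, -0.7], [0.3, -1.0], [-2.6, 2.4], [1.0, 1.5], [-0.5, 1.6], [0.3, -1.3], [-1.7, -0.2]]
psi 16.211601182168415 shift [-0.00312471 -0.00091408  0.2596909 ]
```

```bash
python3 -m handwheel '[[[0,0,0.5,-0.003,-0.0005,0.04,0.5],[0,0,0,0,0,0.045,0.5],[0,0,0,0,0,0.045,0.5],[0,0,0,0,0,0.045,0.5],[0,0,0,0,0,0.04,0.5],[0,0,0,0,0,0.025,0.5],[0,0,0,0,0,0.017,0.5],[0,0,0,0,0,0,0.5]]]'
```

```text
t: 12.68
tcp_pos: [0.5615, -0.3496, 0.0175]
tool_rot: [0.605, 0.796, 0.001, -0.0]
force: [-0.6, 0.1, -0.1]
finger_gap: 0.5
gripper_force: 0.0
```

Close and lift gently.

```bash
python3 -m handwheel '[[[0,0,0,0,0,0,0.3],[0,0,0,0,0,0,0.2],[0,0,0,0,0,0,0],[0,0,0,0,0,0,0],[0,0,0,0,0,0,0],[0,0,0,0,0,0,0]]]' 60; python3 -m handwheel '[[[0,0,0,0,0,-0.005,0],[0,0,0,0,0,-0.015,0],[0,0,0,0,0,-0.03,0],[0,0,0,0,0,-0.04,0],[0,0,0,0,0,-0.04,0],[0,0,0,0,0,-0.04,0],[0,0,0,0,0,-0.04,0],[0,0,0,0,0,-0.03,0],[0,0,0,0,0,0,0]]]'
```

```text
t: 13.42
tcp_pos: [0.5631, -0.3509, 0.0199]
tool_rot: [0.605, 0.796, 0.0, 0.002]
force: [0.3, 0.2, 6.5]
finger_gap: 0.123
gripper_force: 61.0
t: 14.55
tcp_pos: [0.5627, -0.3511, 0.2618]
tool_rot: [0.605, 0.796, 0.0, 0.004]
force: [0.2, -0.8, -1.9]
finger_gap: 0.127
gripper_force: 59.9
```

```bash
python3 -m handwheel '[[[0,0,5,0,0,0,0],[0,0,10,0,0,0,0],[0,0,10.4,0,0,0,0],[0,0,10.4,0,0,0,0],[0,0,10.4,0,0,0,0],[0,0,10.4,0,0,0,0],[0,0,10.4,0,0,0,0],[0,0,10.4,0,0,0,0],[0,0,10.4,0,0,0,0],[0,0,9,0,0,0,0],[0,0,5,0,0,0,0],[0,0,0,0,-0.02,0,0],[0,0,0,0,-0.04,0,0],[0,0,0,0.006,-0.05,0,0],[0,0,0,0.006,-0.05,0,0],[0,0,0,0.006,-0.05,0,0],[0,0,0,0.006,-0.05,0,0],[0,0,0,0.006,-0.05,0,0],[0,0,0,0,-0.05,0,0],[0,0,0,0,-0.04,0,0]]]'
```

```text
t: 17.05
tcp_pos: [0.5633, 0.0542, 0.2574]
tool_rot: [0.999, 0.034, -0.0, -0.001]
force: [0.7, 0.3, -2.1]
finger_gap: 0.121
gripper_force: 59.8
```

```bash
python3 -m handwheel '[[[0,0,0,0.003,-0.05,0,0],[0,0,0,0.003,-0.05,0,0],[0,0,0,0,-0.03,0,0],[0,0,0,0,0,0,0],[0,0,0,0,0,0,0]]]'; cat > go.py <<'E'
from h import *
import sys
from scipy.spatial.transform import Rotation as R
s=sense();M=R.from_quat(s['tool_rot']).as_matrix();p=np.array(list(map(float,sys.argv[1:4])))
print(s['t'],'psi',np.degrees(np.arctan2(M[1,1],M[0,1])).round(2),'z',M[:,2].round(4),'shift',(M.T@(p-s['tcp_pos'])).round(4),'F',s['force'].round(1),'q6',s['q'][5].round(2))
E
python3 go.py .566 .2285 .262
```

```text
t: 17.68
tcp_pos: [0.5619, 0.1812, 0.2577]
tool_rot: [0.999, 0.033, 0.0, 0.0]
force: [-0.1, -0.5, -3.1]
finger_gap: 0.126
gripper_force: 59.8
17.675 psi -86.19 z [ 3.e-04 -7.e-04 -1.e+00] shift [ 0.0072 -0.047  -0.0044] F [-0.1 -0.5 -3.1] q6 1.63
```

```bash
python3 -m handwheel '[[[0,0,0,0.003,-0.022,0,0],[0,0,0,0.004,-0.025,0,0],[0,0,0,0,0,0.02,0],[0,0,0,0,0,0.04,0],[0,0,0,0,0,0.04,0],[0,0,0,0,0,0,0],[0,0,0,0,0,0,0]]]'; python3 go.py .566 .2285 .085
```

```text
t: 18.55
tcp_pos: [0.5686, 0.2286, 0.1596]
tool_rot: [0.999, 0.032, 0.002, -0.0]
force: [0.9, 0.8, -2.0]
finger_gap: 0.126
gripper_force: 59.7
18.55 psi -86.31 z [ 4.6e-03  5.0e-04 -1.0e+00] shift [-0.0029 -0.0001  0.0746] F [ 0.9  0.8 -2. ] q6 1.71
```

```bash
python3 -m handwheel '[[[0,0,0,-0.002,0,0.025,0],[0,0,0,0,0,0.025,0],[0,0,0,0,0,0.02,0],[0,0,0,0,0,0,0],[0,0,0,0,0,0,0]]]'; python3 go.py .566 .2285 .075
```

```text
t: 19.18
tcp_pos: [0.5672, 0.2286, 0.0904]
tool_rot: [0.999, 0.032, 0.003, -0.0]
force: [0.5, -0.5, -2.1]
finger_gap: 0.122
gripper_force: 59.7
19.175 psi -86.29 z [ 6.2e-03  7.0e-04 -1.0e+00] shift [-0.0013 -0.      0.0154] F [ 0.5 -0.5 -2.1] q6 1.71
```

```bash
python3 -m handwheel '[[[0,-0.35,0,-0.001,0,0.01,0],[0,0,0,0,0,0.006,0],[0,0,0,0,0,0.003,0],[0,0,0,0,0,0.003,0],[0,0,0,0,0,0,0]]]'; python3 go.py .566 .2285 .06
```

```text
t: 19.8
tcp_pos: [0.5643, 0.2281, 0.0661]
tool_rot: [0.999, 0.032, -0.002, 0.0]
force: [0.7, -0.9, -2.3]
finger_gap: 0.126
gripper_force: 59.8
19.8 psi -86.29 z [-4.5e-03 -7.0e-04 -1.0e+00] shift [ 0.0018 -0.0003  0.006 ] F [ 0.7 -0.9 -2.3] q6 1.71
```

```bash
python3 -m handwheel '[[[0,0,0,0.0015,0,0.002,0],[0,0,0,0,0,0.002,0],[0,0,0,0,0,0.001,0],[0,0,0,0,0,0.001,0],[0,0,0,0,0,0,0]]]'; python3 go.py .566 .2285 .06
```

```text
t: 20.42
tcp_pos: [0.5657, 0.2282, 0.0603]
tool_rot: [0.999, 0.032, -0.002, 0.0]
force: [-0.9, -0.2, -1.9]
finger_gap: 0.126
gripper_force: 59.9
20.425 psi -86.29 z [-4.5e-03 -6.0e-04 -1.0e+00] shift [ 0.0004 -0.0003  0.0003] F [-0.9 -0.2 -1.9] q6 1.71
```

```bash
python3 -m handwheel '[[[0,0,0,0,0,0.001,0],[0,0,0,0,0,0.001,0],[0,0,0,0,0,0,0]]]'; python3 go.py .566 .2285 .06
```

```text
t: 20.8
tcp_pos: [0.5658, 0.2282, 0.0597]
tool_rot: [0.999, 0.032, -0.002, 0.0]
force: [-2.9, -0.2, 6.2]
finger_gap: 0.124
gripper_force: 61.2
20.8 psi -86.28 z [-3.7e-03 -5.0e-04 -1.0e+00] shift [ 0.0002 -0.0002 -0.0003] F [-2.9 -0.2  6.2] q6 1.71
```

```bash
python3 -m handwheel '[[[0,0,0,0,0,0,0.2],[0,0,0,0,0,0,0.4],[0,0,0,0,0,0,0.45],[0,0,0,0,0,0,0.45],[0,0,0,0,0,-0.02,0.45],[0,0,0,0,0,-0.04,0.45],[0,0,0,0,0,-0.05,0.45],[0,0,0,0,0,-0.05,0.45],[0,0,0,-0.03,0,-0.04,0.45],[0,0,0,-0.03,0,0,0.45],[0,0,0,0,0,0,0.45]]]'; python3 go.py .566 .2285 .06; python3 - <<'E'
from h import *
s=save('wrist','w3.png'); print(s['tcp_pos'],s['tool_rot'])
cv2.imwrite('pics/w3c.png',cv2.resize(cv2.imread('pics/w3.png'),(800,600),interpolation=cv2.INTER_CUBIC))
E
```

```text
t: 22.18
tcp_pos: [0.5048, 0.2245, 0.2592]
tool_rot: [0.999, 0.033, -0.002, 0.0]
force: [0.1, 0.6, -0.6]
finger_gap: 0.449
gripper_force: 0.0
22.175 psi -86.24 z [-4.6e-03 -6.0e-04 -1.0e+00] shift [ 6.230e-02 -1.000e-04  1.989e-01] F [ 0.1  0.6 -0.6] q6 1.72
[0.50476467 0.22445702 0.2592099 ] [ 9.99459147e-01  3.28036678e-02 -2.29718808e-03  2.37065728e-04]
```

View pics/w3c.png

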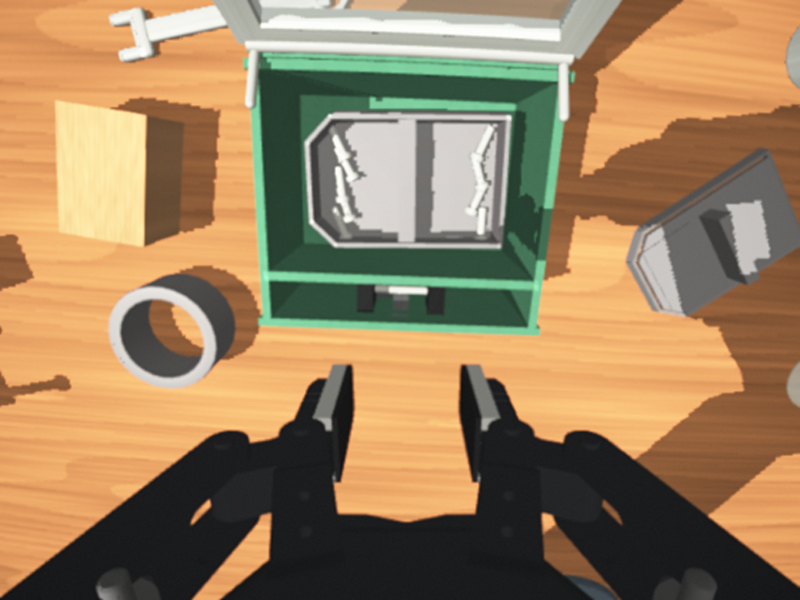

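```bash
python3 - <<'E'
from h import *
s=sense();k=.7
px=k*np.array([(503,248),(512,115),(335,246),(310,216),(306,145),(330,115),(407,120),(408,244)])
print(fit('wrist',px,np.r_[RIM,[(0,-.043),(0,.043)]],np.r_[np.full(6,.084),.08,.08],(.566,.228,93),s))
# cover, view at right: skirt bottom corners
px=k*np.array([(768,150),(628,258),(655,310),(690,316)])
print(fit('wrist',px,np.array([(-78,-53),(78,-30.9),(78,30.9),(55.9,53)])/1000,0,(.532,-.068,129),s))
E
```

```text
(array([0.5702, 0.2271]), np.float64(93.68), [[0.3, 0.3], [0.1, 0.2], [0.4, 1.4], [-0.2, 5.3], [-0.7, -1.8], [-0.1, -0.3], [0.6, -0.3], [-0.4, -0.7]])
(array([ 0.535, -0.07 ]), np.float64(127.55), [[0.5, -1.5], [0.9, 1.0], [-0.2, 0.2], [-4.9, 0.0]])
```

```bash
python3 -m handwheel '[[[0,0,0,0,0.03,0,0.45],[0,0,0,0.003,0.05,0,0.45],[0,0,0,0.003,0.055,0,0.45],[0,0,0,0.003,0.055,0,0.45],[0,0,-5,0,0.055,0,0.45],[0,0,0,0.005,0.05,0,0.45],[0,0,-10,0,0,0,0.45],[0,0,-10,0,0,0,0.45],[0,0,-10,0,0,0,0.45],[0,0,0,0,0,0,0.45],[0,0,0,0,0,0,0.45]]]'; python3 go.py .534 -.069 .2; python3 - <<'E'
from h import *
s=save('wrist','w4.png'); print(s['tcp_pos'])
im=cv2.imread('pics/w4.png')
hsv=cv2.cvtColor(im,cv2.COLOR_BGR2HSV)
m=((hsv[:,:,1]<60)*255).astype(np.uint8); m[245:]=0
for c in cv2.findContours(m,0,2)[0]:
    if cv2.contourArea(c)>1500: print(cv2.contourArea(c),cv2.boundingRect(c),cv2.approxPolyDP(c,3,True).reshape(-1,2).tolist())
cr=im[100:240,180:380]; cv2.imwrite('pics/w4c.png',cv2.resize(cr,(800,560),interpolation=cv2.INTER_CUBIC))
E
```

```text
t: 23.6
tcp_pos: [0.5447, -0.0684, 0.2582]
tool_rot: [0.944, 0.33, -0.002, -0.0]
force: [0.8, 1.1, -0.7]
finger_gap: 0.449
gripper_force: 0.0
23.6 psi -51.44 z [-4.1e-03 -5.0e-04 -1.0e+00] shift [-0.0085 -0.0061  0.0582] F [ 0.8  1.1 -0.7] q6 0.57
[ 0.54471395 -0.06841614  0.25815249]
8603.5 (218, 140, 119, 78) [[218, 157], [221, 203], [235, 216], [333, 215], [334, 140], [235, 140]]
20293.5 (375, 0, 185, 218) [[433, 0], [479, 50], [388, 81], [377, 93], [377, 117], [393, 130], [488, 146], [542, 215], [553, 217], [559, 208], [520, 165], [510, 164], [494, 145], [519, 140], [542, 120], [559, 138], [559, 0]]
4421.5 (0, 0, 130, 67) [[0, 3], [95, 66], [129, 0]]
```

```bash
python3 - <<'E'
from h import *
s=sense()
x,y,r=fit('wrist',[(218,157),(221,203),(235,216),(333.5,215.5),(334.5,140),(235,139.5)],np.array([(78,-30.9),(78,30.9),(55.9,53),(-78,53),(-78,-53),(55.9,-53)])/1000,0.0,(.532,-.068,129),s)
print(x,y,r)
E
```

```text
[ 0.5334 -0.0652] 128.79 [[-0.5, -0.2], [-0.5, -1.0], [2.3, 1.2], [-0.0, 1.6], [2.7, -0.6], [-1.6, 0.1]]
```

```bash
python3 go.py .5322 -.0661 .021; python3 -m handwheel '[[[0,0,0,-0.004,-0.005,0.03,0.45],[0,0,0,-0.0045,-0.0045,0.045,0.45],[0,0,0,0,0,0.045,0.45],[0,0,0,0,0,0.04,0.45],[0,0,0,0,0,0.03,0.45],[0,0,0,0,0,0.02,0.45],[0,0,0,0,0,0,0.45]]]'; python3 go.py .5322 -.0661 .021
```

```text
23.65 psi -51.4 z [-4.1e-03 -5.0e-04 -1.0e+00] shift [-0.0075 -0.0089  0.2373] F [-0.2  0.4 -0.1] q6 0.57
t: 24.52
tcp_pos: [0.53, -0.0658, 0.0472]
tool_rot: [0.944, 0.331, -0.003, -0.001]
force: [0.6, 0.2, 0.5]
finger_gap: 0.455
gripper_force: 0.0
24.525 psi -51.34 z [-7.e-03  5.e-04 -1.e+00] shift [0.0017 0.0017 0.0262] F [0.6 0.2 0.5] q6 0.57
```

```bash
python3 -m handwheel '[[[-0.25,0.31,0,0.0017,0.0017,0.013,0.45],[0,0,0,0,0,0.013,0.45],[0,0,0,0,0,0,0.45]]]'; python3 go.py .5322 -.0661 .021; python3 -m handwheel '[[[0,0,0,0,0,0,0.3],[0,0,0,0,0,0,0.2],[0,0,0,0,0,0,0],[0,0,0,0,0,0,0],[0,0,0,0,0,0,0]]]' 60; python3 go.py .5322 -.0661 .021
```

```text
t: 24.9
tcp_pos: [0.5327, -0.0662, 0.0219]
tool_rot: [0.944, 0.331, 0.001, 0.0]
force: [-0.3, 0.2, -0.0]
finger_gap: 0.454
gripper_force: 0.0
24.9 psi -51.3 z [ 0.0015 -0.     -1.    ] shift [-0.0003 -0.0004  0.0009] F [-0.3  0.2 -0. ] q6 0.56
t: 25.52
tcp_pos: [0.5335, -0.0666, 0.0231]
tool_rot: [0.943, 0.331, 0.002, 0.001]
force: [0.5, -0.1, 3.9]
finger_gap: 0.124
gripper_force: 60.8
25.525 psi -51.29 z [ 0.004 -0.001 -1.   ] shift [-0.0007 -0.0012  0.0021] F [ 0.5 -0.1  3.9] q6 0.56
```

```bash
python3 -m handwheel '[[[0,0,0,0,0,-0.005,0],[0,0,0,0,0,-0.02,0],[0,0,0,0,0,-0.04,0],[0,0,0,0,0,-0.05,0],[0,0,0,0,0,-0.05,0],[0,0,0,0,0,-0.04,0],[0,0,0,0,0,-0.03,0],[0,0,8,0,0,0,0],[0,0,10,0,0,0,0],[0,0,10,0,0,0,0],[0,0,7,0,0,0,0],[0,0,0,0,-0.025,0,0],[0,0,0,0.003,-0.045,0,0],[0,0,0,0.003,-0.045,0,0],[0,0,0,0.003,-0.045,0,0],[0,0,0,0.003,-0.04,0,0],[0,0,0,0.003,-0.03,0,0],[0,0,0,0.003,-0.02,0,0],[0,0,0,0,0,0,0],[0,0,0,0,0,0,0]]]'; python3 go.py .5685 .228 .12
```

```text
t: 28.02
tcp_pos: [0.5341, 0.1835, 0.2573]
tool_rot: [0.999, 0.032, 0.001, 0.001]
force: [0.8, -0.9, -1.6]
finger_gap: 0.124
gripper_force: 60.0
28.025 psi -86.31 z [ 0.0023 -0.0013 -1.    ] shift [ 0.0369 -0.0424  0.1373] F [ 0.8 -0.9 -1.6] q6 1.64
```

```bash
python3 -m handwheel '[[[0,0,0,0.018,-0.02,0,0],[0,0,0,0.018,-0.022,0,0],[0,0,0,0,0,0.03,0],[0,0,0,0,0,0.04,0],[0,0,0,0,0,0.035,0],[0,0,0,0,0,0.02,0],[0,0,0,0,0,0,0],[0,0,0,0,0,0,0]]]'; python3 go.py .5675 .228 .112
```

```text
t: 29.02
tcp_pos: [0.5688, 0.2279, 0.1335]
tool_rot: [0.999, 0.032, 0.002, 0.0]
force: [0.2, 0.2, -1.2]
finger_gap: 0.124
gripper_force: 60.0
29.025 psi -86.34 z [ 4.7e-03 -4.0e-04 -1.0e+00] shift [-0.0014 -0.0002  0.0215] F [ 0.2  0.2 -1.2] q6 1.71
```

```bash
python3 -m handwheel '[[[0,-0.25,0,-0.001,0,0.012,0],[0,0,0,0,0,0.008,0],[0,0,0,0,0,0.003,0],[0,0,0,0,0,0.003,0],[0,0,0,0,0,0,0]]]'; python3 go.py .5675 .228 .097
```

```text
t: 29.65
tcp_pos: [0.5668, 0.2285, 0.1064]
tool_rot: [0.999, 0.032, -0.001, 0.0]
force: [0.0, -0.3, -1.3]
finger_gap: 0.12
gripper_force: 60.0
29.65 psi -86.28 z [-1.6e-03 -9.0e-04 -1.0e+00] shift [0.0007 0.0005 0.0094] F [ 0.  -0.3 -1.3] q6 1.71
```

```bash
python3 -m handwheel '[[[0,0,0,0.0007,0.0003,0.003,0],[0,0,0,0,0,0.002,0],[0,0,0,0,0,0.001,0],[0,0,0,0,0,0,0]]]'; python3 go.py .5675 .228 .097;  python3 -m handwheel '[[[0,0,0,0,0,0.0015,0],[0,0,0,0,0,0.001,0],[0,0,0,0,0,0,0]]]'; python3 go.py .5675 .228 .097
```

```text
t: 30.15
tcp_pos: [0.5675, 0.2282, 0.1005]
tool_rot: [0.999, 0.032, -0.001, 0.0]
force: [-0.5, -0.3, -1.7]
finger_gap: 0.124
gripper_force: 60.0
30.15 psi -86.28 z [-1.5e-03 -9.0e-04 -1.0e+00] shift [0.     0.0002 0.0035] F [-0.5 -0.3 -1.7] q6 1.71
t: 30.52
tcp_pos: [0.5675, 0.2282, 0.098]
tool_rot: [0.999, 0.032, -0.001, 0.0]
force: [0.0, 0.2, -1.5]
finger_gap: 0.122
gripper_force: 60.0
30.525 psi -86.28 z [-1.5e-03 -9.0e-04 -1.0e+00] shift [-0.      0.0002  0.001 ] F [ 0.   0.2 -1.5] q6 1.71
```

```bash
python3 -m handwheel '[[[0,0,0,0,0,0.001,0],[0,0,0,0,0,0.0005,0],[0,0,0,0,0,0.0005,0],[0,0,0,0,0,0,0]]]'; python3 go.py .5675 .228 .097
```

```text
t: 31.02
tcp_pos: [0.5678, 0.2283, 0.0968]
tool_rot: [0.999, 0.032, -0.0, 0.0]
force: [-1.0, -0.6, 4.6]
finger_gap: 0.123
gripper_force: 60.9
31.025 psi -86.28 z [-5.e-04 -7.e-04 -1.e+00] shift [-0.0003  0.0002 -0.0002] F [-1.  -0.6  4.6] q6 1.71
```

Contact at exactly the predicted home height (0.097). Release, retreat and check.

```bash
python3 -m handwheel '[[[0,0,0,0,0,0,0.2],[0,0,0,0,0,0,0.4],[0,0,0,0,0,0,0.45],[0,0,0,0,0,0,0.45],[0,0,0,0,0,-0.02,0.45],[0,0,0,0,0,-0.04,0.45],[0,0,0,0,0,-0.05,0.45],[0,0,0,0,0,-0.04,0.45],[0,0,0,-0.03,0,-0.02,0.45],[0,0,0,-0.03,0,0,0.45],[0,0,0,0,0,0,0.45],[0,0,0,0,0,0,0.45]]]'; python3 - <<'E'
from h import *
s=save('wrist','w5.png')
cv2.imwrite('pics/w5c.png',cv2.resize(cv2.imread('pics/w5.png')[:280],(800,400),interpolation=cv2.INTER_CUBIC))
E
```

```text
t: 32.52
tcp_pos: [0.5088, 0.2245, 0.2663]
tool_rot: [0.999, 0.032, 0.0, 0.0]
force: [0.6, -0.2, -0.0]
finger_gap: 0.451
gripper_force: 0.0
```

View pics/w5c.png

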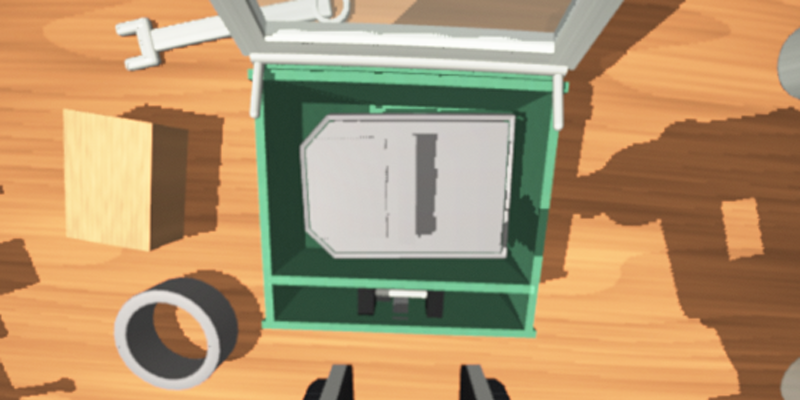

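The cover lies square on the stack, with its cut corners on the left (chest +y), at about x 302–515 and y 113–258 px. The lid is open and the fingers are clear of everything.

```bash
python3 -c "
from station import *
print(sign_off())"
```

```text
the job is handed in; nothing more can be done
None
```

The job is handed in at about 32.5 s: the lid stands open, and the tray and cover are stacked in the chest with cut corners together, each meeting resistance at its expected home height; no verdict was returned.

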